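# Lid the canister, load it into the tilt-out bin and shut the bin

## Task

Put the lid on the canister so that it sits fully home, then stand the lidded canister on the floor of the tilted-out tray of the countertop bin: set it in, do not drop it. Then push the bin's front fully shut without slamming it, leaving the canister upright inside with its lid still on, and do not disturb the two cups and the cezve.

Things in the scene. Friction and masses are not known exactly. Their poses are not given: they have to be found in the camera images.
- canister: open round white plastic canister standing on the counter, 62 mm outer diameter, 55 mm inner diameter, 100 mm high, floor 6 mm thick, about 0.2 kg; origin at the centre of its underside, z up its axis. With the lid on it is 132 mm high over the knob; grip it by the outside of its upper wall, the lid does not stick out past the wall
- lid: loose plastic lid lying right way up: plug 51 mm in diameter, 10 mm deep, chamfered; above it a disc 60 mm in diameter, 6 mm thick, then a round knob 20 mm in diameter, 26 mm high (16 to 42 mm above the origin); 0.05 kg. Origin at the centre of the plug's underside, z up. Home, its origin is 90 mm above the canister's and the disc rests on the rim; only gravity holds it
- bin: fixed grey housing of the countertop tilt-out bin with a clear plastic roof, 135 mm deep (x), 170 mm wide (y), 195 mm high, walls and roof 8 mm, open at the front; roof and tall sides begin 45 mm behind the front edge, ahead of them the sides are only 70 mm high; origin on the counter at the middle of its front lower edge, x points from the open front into the bin, z up
- bin_hinge (a point): middle of the hinge line, at the lower front edge of the bin's front, 15 mm above the counter; the hinge runs along the bin's y; axes those of the bin
- tray (a joint): tilt of the bin's front with its tray about the hinge, rad: 0 shut (front upright), grows as the top leans out towards the robot, stop at 0.6; stiff hinge, stays where it is left
- tray_seat (a point): centre of the tray's inner floor; axes turn with the tray: x from front panel to rear, y along the hinge, z up along the panel (vertical when shut). The inner floor is 92 (x) by 130 mm (y), bounded by the front panel (46 mm to -x of this point, 164 mm high above it), side walls 44 mm and a rear wall 29 mm high above it
- tray_edge (a point): middle of the top edge of the bamboo front panel, on its outer face; the panel is 150 mm wide, 170 mm high and 8 mm thick; axes as tray_seat (outer face looks to -x). When shut it is 185 mm above the counter
- cup_a: bystander: cobalt blue ceramic cup, 76 mm across the rim, 65 mm high, origin under its centre
- cup_b: bystander: second cup like cup_a
- cezve: bystander: stainless cezve, 86 mm across, 80 mm high, with a long thin handle that reaches 160 mm out along its +y and 110 mm up; origin under its centre
There are look-alikes about, which are no part of the job. Of the things that look like the lid, the middle-sized one is meant.

How it is judged:
By the outcome, as a careful person would: the job done as asked, in the order asked, and still so for the second after the job is handed in, with the robot touching nothing.
It also fails if it takes over 72 s, if anything falls off the work surface, if the arm or the gripper's body presses on something with over 40 N, if the wrist force passes 120 N, or if a joint passes its speed limit or range.

## Robot

A 6-joint arm with a two-finger parallel gripper is mounted at the origin on the work surface. World frame = base frame: x ahead of the robot, y to its left, z up, the work surface at z = 0. Lengths are in mm, angles in rad, forces in N, time in s.
With the tool pointing down it reaches from about 350 to 1000 mm from the base axis. Payload 7.1 kg.
Tool frame: the origin (TCP) lies at the very end of the fingers, on their centre line; the grasp point (between the pads) lies 19 mm behind it; z points along the fingers, y is the line along which they close (so a half turn about z gives the same grasp; the last joint's range is limited). The gripper opens to 85 mm and grips with 20 to 120 N. Pads are 22 mm wide; open, the fingers measure 114 mm over their backs; the gripper's body (76 mm by 85 mm) begins 54 mm behind the grasp point. The pads swing forward as they close: fully open they stand 13 mm farther back than shut.
Start: joints at [-1.257, 0.423, 1.63, -0, 1.089, -0.019], TCP at [204.199, -590.684, 231.319] pointing down, gripper open.
Joint ranges: [-3, 3], [-0.9, 2.11], [0.09, 2.58], [-1.31, 4.45], [0.11, 2.69], [-2.54, 2.54]. Speed limits (rad/s): [2.39, 2.39, 3.01, 3.14, 3.14, 3.14].

## Interface

Orientations are given as a unit quaternion [x, y, z, w].
In Python, from bench import monitor, camera, get_calibration, order, nets gives the robot as it stands. The module is installed in compiled form; this text tells all that it offers.
- The arm moves only by the tool servo_tool, never from a script. Its argument "motion" is a list of rows, each a list of 6 numbers: the shift along the tool's x, y, z in cm, then the turn, a rotation vector about the tool's x, y, z in rad. A call has exactly 8 rows; each row shifts and turns the commanded pose from where the row before left it, along the tool's axes as they then stand; what a row does not reach is not made up. A row lasts 1/12 s, in which the tool goes at most 41.7 mm and 7.16 degrees, less where a joint would pass 70% of its speed; a pose out of reach is approached as far as the arm can. A call with a gripper value outside its range is refused whole. "hand" is the opening, from 0 (shut) to 1 (fully open), set as the call begins (left out, the last holds). The fingers move at their own pace and stop on an object; "grip_force" is the grip in N (left out, the last holds). Time passes only in rows, so rows that do not move let the fingers close, or fill a call up. It gives the time, the measured TCP pose, the force, the opening and the grip force at its end, in the units of the state.
- monitor.state(): the state, without advancing time (a new reading comes with each control period).
- camera(name): name is "scene" or "top" or "wrist"; returns the picture (480x640x3 uint8, blue, green, red); there is no depth.
- get_calibration(name): a dict with "fx", "fy", "cx", "cy" (pixels), "position" and "orientation" of the camera in the world. Camera axes: x right, y up, looking along -z (the intrinsics and any distortion apply to the point x, -y, -z); pixel columns grow to the right and rows downward; lengths in mm; the calibration is good to about 2 mm. A picture is of the moment at which its call begins: read the wrist's pose just before it. get_calibration takes no time and is no camera call; for the wrist camera it gives the pose at the moment of the call.
- order.close_job(): hands the job in; it is judged then, once.
Trained networks look in the newest picture that a camera, given by its name, has taken for a name from the list of things; names that differ only in an ending like _2 or _b are one class to them, and where a whole thing is asked for, a point or a joint stands for the part that bears it (a point fixed in the world has none). Each returns a list of dicts, best first, with "confidence" (0 to 1); they miss things now and then, are a little off and sometimes report something else, mostly with a low value. They report only what shows in the picture. A call takes as long as a camera call. They do not tell look-alikes from the thing itself.
- nets.find_in(name, camera): "xy" ([column, row] in pixels, amid what is visible of it).
The state is a dict: "t": time; "qpos": joint angles; "dq": joint speeds; "tau": joint torques, N m; "tcp_pos": TCP position; "orientation": TCP orientation; "wrist_force": force on the tool from outside, world axes, zero at the start; "moment": the same for the moment, N m; "grip_width": opening from 0.0 (shut) to 1.0 (fully open); "grip_force": force on a finger pad.
Only numpy, scipy, OpenCV 4.12 (cv2) and the standard library are available. Lean on these libraries where they do the work, as an engineer would, in place of code of your own. Each camera call takes 0.05 s, during which the arm holds its last target. There are 200 camera calls.

## Working session

There is one attempt and no reset: what is moved stays moved. The work goes in short steps, Python scripts to look and compute and a tool call to move; the robot and the scene stay as the last step left them, time stands still between calls to the robot, and variables do not carry over. Pictures are saved under pics/ and viewed, at most 10 in all, crops included, and the job is handed in when it is done.

Besides the shell and the picture viewer there is one more tool, called after "Emit:" as a command line: name --pt "numbers of a row" for each row, then --argument value for the rest. servo_tool: Moves the arm, as the interface text tells. Its arguments: {"type":"object","properties":{"motion":{"type":"array"},"hand":{"type":"number"},"grip_force":{"type":"number"}},"required":["motion"]}

```bash
mkdir -p pics; python3 - <<'E'
from bench import monitor,camera,get_calibration,nets
import cv2
for c in("scene","top"):
    im=camera(c);cv2.imwrite(f"pics/{c}0.png",im)
    k=get_calibration(c);print(c,{a:(b if not hasattr(b,'round') else b) for a,b in k.items()})
    for n in("canister","lid","bin","bin_hinge","tray","tray_seat","tray_edge","cup_a","cezve"):
        try: print(n,[([round(v) for v in d["xy"]],round(d["confidence"],2)) for d in nets.find_in(n,c)][:4])
        except Exception as e: print(n,e)
print(monitor.state())
print(get_calibration("wrist"))
E
```

```text
scene {'fx': 599.1773755972331, 'fy': 599.1773755972331, 'cx': 306.41021684238194, 'cy': 244.11248097512384, 'position': array([1045.52518387, -649.85703967,  885.76820587]), 'orientation': array([0.38813949, 0.12420296, 0.28988093, 0.86596213])}
canister [([360, 207], 0.72)]
lid [([217, 405], 0.89), ([151, 383], 0.71), ([129, 350], 0.68)]
bin [([375, 290], 0.58)]
bin_hinge [([374, 292], 0.71)]
tray [([332, 263], 0.92)]
tray_seat [([333, 265], 0.88)]
tray_edge [([331, 268], 0.96)]
cup_a [([299, 418], 0.81), ([450, 254], 0.59)]
cezve [([451, 192], 0.8)]
top {'fx': 497.66177208390206, 'fy': 497.66177208390206, 'cx': 316.9545539341703, 'cy': 238.4651382287636, 'position': array([ 392.3566551 ,   43.7530713 , 1194.89330539]), 'orientation': array([-0.06346879,  0.05676043,  0.70857566, -0.70047876])}
canister [([216, 273], 0.57), ([332, 184], 0.38), ([327, 207], 0.25)]
lid [([458, 240], 0.97), ([474, 289], 0.69), ([466, 328], 0.62)]
bin [([326, 183], 0.7)]
bin_hinge [([329, 183], 0.7)]
tray [([332, 208], 0.95)]
tray_seat [([328, 207], 0.96), ([331, 183], 0.2)]
tray_edge [([328, 206], 0.8
[... 313 characters left out ...]
 'tau': array([ 6.54971300e-04, -5.57341790e+01, -2.82157069e+01, -2.36235046e-04,
        8.28791999e-04,  1.40861334e-05]), 'tcp_pos': array([ 204.20317252, -590.71164351,  231.33417441]), 'orientation': array([ 9.86188395e-01,  1.65627436e-01, -1.77627966e-07,  3.58796758e-05]), 'wrist_force': array([-0.33218168, -0.16859282, -0.06608885]), 'moment': array([ 0.05837006, -0.00958227, -0.03153473]), 'grip_force': 0.0, 'grip_width': 1.0016250535510356}
{'fx': 360.3766306477957, 'fy': 360.3766306477957, 'cx': 317.65321632519846, 'cy': 236.6724948479707, 'position': array([ 272.77906449, -566.72436607,  373.52687842]), 'orientation': array([-0.11611811,  0.08212673, -0.573978  ,  0.80642485])}
```

View pics/scene0.png

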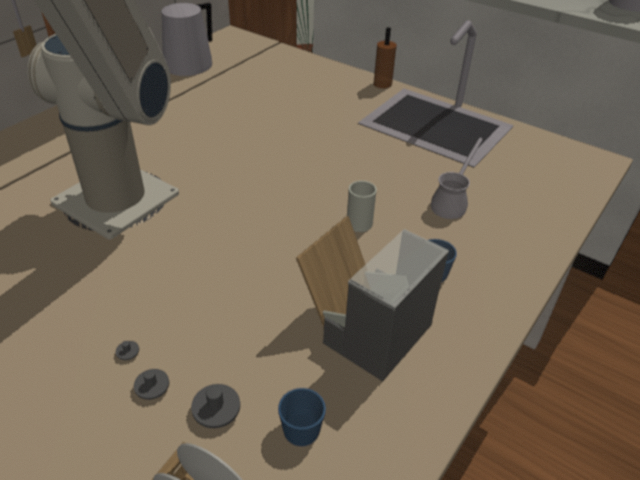

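View pics/top0.png

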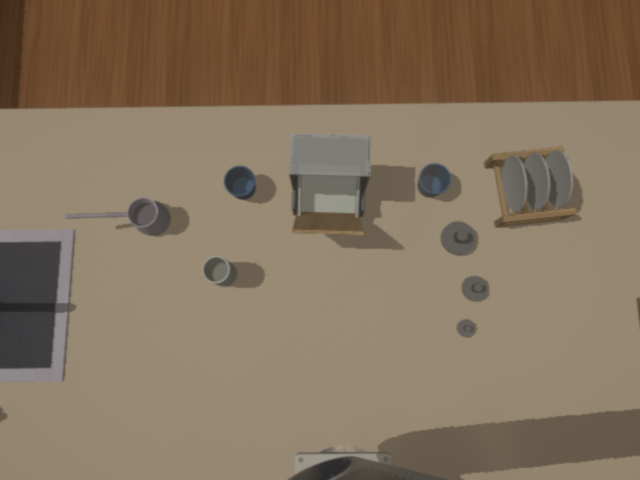

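The top view shows the bin opening towards the robot with its tray tilted out. The middle lid is at top (474,289) and scene (151,383). The canister is at top (216,272) and scene (361,207).

```bash
cat > h.py <<'E'
import numpy as np,cv2
from scipy.spatial.transform import Rotation as R
from bench import monitor,camera,get_calibration,nets
def ray(k,uv):
    d=np.array([(uv[0]-k["cx"])/k["fx"],-(uv[1]-k["cy"])/k["fy"],-1.])
    return k["position"],R.from_quat(k["orientation"]).apply(d/np.linalg.norm(d))
def tri(obs):
    A=np.zeros((3,3));b=np.zeros(3)
    for k,uv in obs:
        p,d=ray(k,uv);M=np.eye(3)-np.outer(d,d);A+=M;b+=M@p
    x=np.linalg.solve(A,b)
    return x,[np.linalg.norm(np.cross(x-ray(k,u)[0],ray(k,u)[1])) for k,u in obs]
def plane(k,uv,z):
    p,d=ray(k,uv);return p+d*(z-p[2])/d[2]
def proj(k,P):
    q=R.from_quat(k["orientation"]).inv().apply(np.atleast_2d(P)-k["position"])
    return np.c_[k["cx"]-k["fx"]*q[:,0]/q[:,2],k["cy"]+k["fy"]*q[:,1]/q[:,2]]
def delta(P,q=None,n=1):
    "tool-frame shift (cm) and rotvec from measured pose to target"
    s=monitor.state();r=R.from_quat(s["orientation"])
    d=r.inv().apply(np.array(P)-s["tcp_pos"])/10
    w=(r.inv()*R.from_quat(q)).as_rotvec() if q is not None else np.zeros(3)
    return np.round(d,3),np.round(w,4)
E
python3 - <<'E'
from h import *
S=get_calibration("scene");T=get_calibration("top")
for n,s,t in [("lid mid",(151,383),(474,289)),("knob",(151,376),(479,288)),("big",(217,405),(458,240)),("small",(129,350),(466,328)),
 ("can",(361,207),(216.5,272)),("canrim",(362,190),(216.5,270)),("cupa",(301,418),(433,181)),("cupb",(440,258),(240,182)),("cez",(451,195),(146,215))]:
    x,e=tri([(S,s),(T,t)]);print(n,x.round(),np.round(e,1), plane(T,t,0).round())
# bin: roof corners, panel top corners
for n,s,t in [("roof front L",(401,234),(291,173)),("roof front R",(354,270),(369,175)),("roof rear L",(447,249),(292,136)),("roof rear R",(401,292),(370,138)),
  ("panel top L",(348,219),(292,234)),("panel top R",(299,262),(363,235))]:
    x,e=tri([(S,s),(T,t)]);print(n,x.round(),np.round(e,1))
g=cv2.resize(cv2.imread("pics/top0.png")[120:250,270:390],None,fx=4.5,fy=4.5,interpolation=2)
g2=cv2.resize(cv2.imread("pics/scene0.png")[180:380,280:460],None,fx=3,fy=3,interpolation=2)
g2=cv2.resize(g2,(526,585));cv2.imwrite("pics/c1.png",cv2.resize(np.hstack([g,g2]) if g.shape[0]==g2.shape[0] else g,None,fx=.73,fy=.73))
E
```

```text
lid mid [ 470. -316.   11.] [0.4 0.4] [ 471. -319.    0.]
knob [ 473. -318.   35.] [3.7 3.7] [ 473. -332.    0.]
big [ 590. -282.   13.] [3.6 3.6] [ 590. -288.    0.]
small [ 381. -291.    8.] [2.2 2.2] [ 379. -295.    0.]
can [513. 287.  41.] [1.9 1.9] [519. 297.   0.]
canrim [514. 278.  94.] [0.9 0.9] [524. 297.   0.]
cupa [ 729. -227.   36.] [0.3 0.3] [ 739. -235.    0.]
cupb [733. 239.  43.] [2.6 2.6] [743. 244.   0.]
cez [652. 461.  35.] [1.7 1.7] [662. 475.   0.]
roof front L [704. 104. 187.] [2.2 2.2]
roof front R [696. -52. 212.] [5.4 5.4]
roof rear L [788. 105. 195.] [3.1 3.1]
roof rear R [779. -54. 214.] [9.7 9.7]
panel top L [584. 108. 158.] [3.4 3.4]
panel top R [580. -43. 156.] [3.7 3.7]
```

View pics/c1.png

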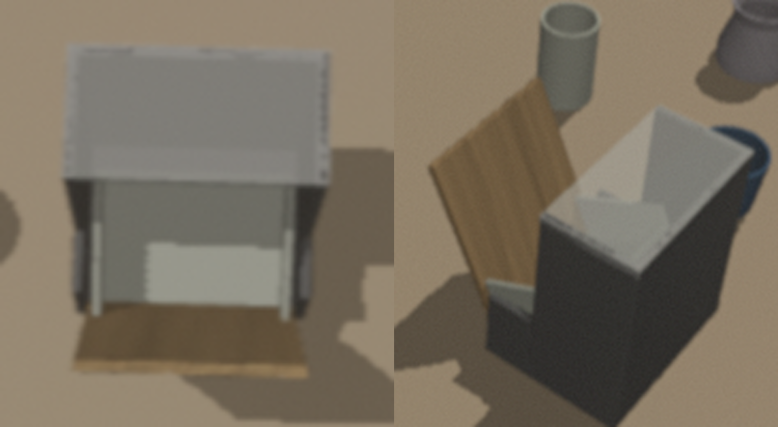

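The crops show the bin's roof, panel and tray corners clearly. I'll fit the bin pose and the tilt from them.

```bash
cat > fit.py <<'E'
from h import *
from scipy.optimize import least_squares
S=get_calibration("scene");T=get_calibration("top")
def roof(x,y,z=195): return lambda t:np.array([x,y,z])
def tr(x,y,z):  # tray coords rel. hinge
    return lambda t:np.array([x*np.cos(t)-z*np.sin(t),y,15+x*np.sin(t)+z*np.cos(t)])
pm=[(T,290.7,133.7,roof(135,85)),(T,369.8,135.2,roof(135,-85)),(T,290.1,174.8,roof(45,85)),(T,369.8,176.6,roof(45,-85)),
(T,292.2,233.2,tr(2,75,170)),(T,363.1,234.5,tr(2,-75,170)),
(S,350.8,279.8,roof(45,-85)),(S,403.8,230.6,roof(45,85)),(S,446.9,251.2,roof(135,85)),(S,395.3,306.5,roof(135,-85)),
(S,385,379,roof(135,-85,0)),(S,324,343,roof(0,-85,0)),(S,347.5,216.5,tr(4,75,170)),(S,297.3,258.2,tr(4,-75,170))]
def W(p,f):
    b=f(p[3]);c,s=np.cos(p[2]),np.sin(p[2]);return np.array([p[0]+c*b[0]-s*b[1],p[1]+s*b[0]+c*b[1],b[2]])
def res(p): return np.concatenate([(proj(k,W(p,f))[0]-(u,v)) for k,u,v,f in pm])
r=least_squares(res,[650,25,0,.5],x_scale=[10,10,.1,.1],loss="soft_l1")
if __name__=="__main__":
    print(r.x);print(res(r.x).reshape(-1,2).round(1))
    for n,f in [("seat",tr(54,0,6)),("edge",tr(0,0,170)),("hinge",tr(0,0,0))]: print(n,W(r.x,f).round(1))
E
python3 fit.py; python3 -c "
from h import *
print(delta([455,-317,231],[1,0,0,0]))"
```

```text
[ 6.54172186e+02  2.77126007e+01 -3.21783014e-02  4.59748837e-01]
[[-1.3 -0.8]
 [-0.  -1. ]
 [-2.1 -1. ]
 [-0.2 -1.3]
 [-0.3 -1. ]
 [ 0.3 -1. ]
 [-2.8  0.6]
 [-0.3 -2.8]
 [ 1.5 -1.9]
 [-0.1  0.1]
 [-1.8  2. ]
 [-1.5 -0. ]
 [-1.2 -1. ]
 [-1.2 -0.6]]
seat [699.9  26.2  44.3]
edge [578.8  30.1 167.3]
hinge [654.2  27.7  15. ]
(array([ 3.2645e+01, -1.7676e+01,  3.2000e-02]), array([1.000e-04, 0.000e+00, 3.328e-01]))
```

Emit:
servo_tool --pt "3.6 -1.95 0 0 0 0" --pt "3.6 -1.95 0 0 0 0" --pt "3.6 -1.95 0 0 0 0" --pt "3.6 -1.95 0 0 0 0" --pt "3.6 -1.95 0 0 0 0" --pt "3.6 -1.95 0 0 0 0" --pt "3.6 -1.95 0 0 0 0" --pt "3.6 -1.95 0 0 0 0" --hand 0.6

```text
t: 1.67
tcp_pos: [426.5, -347.6, 231.6]
orientation: [0.986, 0.166, 0.0, 0.0]
wrist_force: [0.3, -0.9, -0.4]
grip_width: 0.602
grip_force: 0.0
```

Emit:
servo_tool --pt "2.0 -1.0 0 0 0 0" --pt "1.8 -1.0 0 0 0 0" --pt "0 0 0 0 0 0.111" --pt "0 0 0 0 0 0.111" --pt "0 0 0 0 0 0.111" --pt "0 0 0 0 0 0" --pt "0 0 0 0 0 0" --pt "0 0 0 0 0 0"

```text
t: 2.33
tcp_pos: [454.8, -317.9, 231.4]
orientation: [1.0, 0.001, 0.0, 0.0]
wrist_force: [-0.4, -0.2, 0.1]
grip_width: 0.603
grip_force: 0.0
```

```bash
python3 - <<'E'
from h import *
s=monitor.state();k=get_calibration("wrist");im=camera("wrist");cv2.imwrite("pics/w1.png",im)
print(s["t"],s["tcp_pos"],s["orientation"],k["position"])
for d in nets.find_in("lid","wrist"): print(d["xy"],d["confidence"],plane(k,d["xy"],13),plane(k,d["xy"],30))
E
```

```text
2.3333 [ 454.77503162 -317.93275865  231.35014017] [9.99998994e-01 1.41836739e-03 1.77021277e-05 2.47511732e-05] [ 527.27528217 -317.22419331  373.55914232]
[316.9, 185.7] 0.88 [ 474.75775663 -316.85769278   13.        ] [ 477.233905   -316.87497291   30.        ]
[284.2, 47.3] 0.81 [ 599.75306063 -286.91873097   13.        ] [ 596.33580646 -288.34760296   30.        ]
[291.7, 265.0] 0.72 [ 389.9835606  -290.23497591   13.        ] [ 396.45672684 -291.50749029   30.        ]
```

View pics/w1.png

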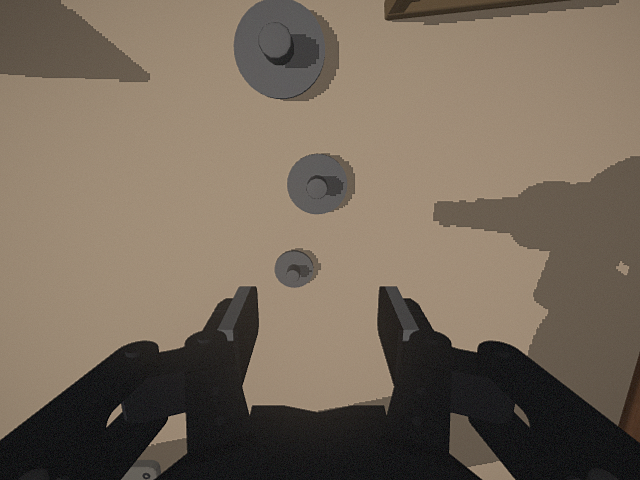

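The wrist view shows the three lids. The middle one's disc is near (318,184), its knob top near (316,187), and the open fingers are below. I'll descend for a second view.

```bash
cat >> h.py <<'E'
def gray(im,uv,smax=45,win=90,vmin=40):
    h=cv2.cvtColor(im,cv2.COLOR_BGR2HSV);m=((h[...,1]<smax)&(h[...,2]>vmin)).astype(np.uint8)
    m=cv2.morphologyEx(m,cv2.MORPH_OPEN,np.ones((3,3)))
    n,l,st,c=cv2.connectedComponentsWithStats(m);i=min(range(1,n),key=lambda i:np.hypot(*(c[i]-uv))+(1e4 if st[i,4]<150 else 0))
    cs,_=cv2.findContours((l==i).astype(np.uint8),0,2);q=cv2.convexHull(max(cs,key=len));return cv2.fitEllipse(q),st[i]
E
python3 - <<'E'
from h import *
im=cv2.imread("pics/w1.png");print(im[175,300],im[187,316],im[215,250],im[187,348])
import pickle;k=get_calibration("wrist");e=gray(im,(318,184));print(e,plane(k,e[0][0],16));pickle.dump((k,e[0][0]),open("v1.pkl","wb"))
E
```

```text
[94 95 97] [95 97 99] [123 145 163] [ 78  92 106]
(((316.8611755371094, 183.61180114746094), (60.171443939208984, 60.34773254394531), 10.489367485046387), array([ 287,  154,   60,   60, 2865], dtype=int32)) [ 477.22522416 -316.88336217   16.        ]
```

Emit:
servo_tool --pt "0 0 2 0 0 0" --pt "0 0 2 0 0 0" --pt "0 0 2 0 0 0" --pt "0 0 2 0 0 0" --pt "0 0 2 0 0 0" --pt "0 0 0 0 0 0" --pt "0 0 0 0 0 0" --pt "0 0 0 0 0 0" --hand 0.6

```text
t: 3.1
tcp_pos: [455.3, -318.3, 132.2]
orientation: [1.0, 0.0, 0.0, 0.0]
wrist_force: [-0.8, 0.3, 0.2]
grip_width: 0.601
grip_force: 0.0
```

```bash
python3 - <<'E'
from h import *
import pickle
k1,u1=pickle.load(open("v1.pkl","rb"))
s=monitor.state();k=get_calibration("wrist");im=camera("wrist");cv2.imwrite("pics/w2.png",im)
print(s["tcp_pos"])
ds=nets.find_in("lid","wrist")
for d in ds: print(d["xy"],d["confidence"],plane(k,d["xy"],16))
d=min(ds,key=lambda d:np.hypot(*(plane(k,d["xy"],16)[:2]-(475,-317))))
e=gray(im,d["xy"]);print(e,plane(k,e[0][0],16));print(tri([(k1,u1),(k,e[0][0])]))
v=proj(k,[[475,-317,16],[475,-317,42]]);print(v)
cv2.imwrite("pics/w2c.png",cv2.resize(im[int(v[0,1])-80:int(v[0,1])+80,240:400],None,fx=3.5,fy=3.5,interpolation=2))
E
```

```text
[ 455.29077315 -318.29286038  132.19600363]
[316.7, 202.4] 0.73 [ 478.11493552 -317.3477273    16.        ]
[263.7, 36.8] 0.69 [ 586.00002206 -283.22625134   16.        ]
[282.4, 312.6] 0.65 [ 389.15310317 -290.07909264   16.        ]
(((315.8017578125, 203.37550354003906), (80.89126586914062, 81.92241668701172), 88.06922912597656), array([ 275,  163,   82,   81, 5223], dtype=int32)) [ 477.39485535 -316.69451482   16.        ]
(array([ 476.8200986 , -316.78129016,   13.0707356 ]), [np.float64(0.09825411185250199), np.float64(0.09825411185263953)])
[[316.22139365 206.61232807]
 [316.11450066 214.5073906 ]]
```

Emit:
servo_tool --pt "1.1 -0.1 1.5 0 0 0" --pt "1.1 -0.05 1.5 0 0 0" --pt "0 0 2 0 0 0" --pt "0 0 2 0 0 0" --pt "0 0 2 0 0 0" --pt "0 0 1.3 0 0 0" --pt "0 0 0.9 0 0 0" --pt "0 0 0 0 0 0" --hand 0.6

```text
t: 3.87
tcp_pos: [476.3, -316.1, 18.4]
orientation: [1.0, -0.0, -0.001, -0.0]
wrist_force: [-1.1, 0.3, -0.5]
grip_width: 0.596
grip_force: 0.0
```

Emit:
servo_tool --pt "0 0 0 0 0 0" --pt "0 0 0 0 0 0" --pt "0 0 0 0 0 0" --pt "0 0 0 0 0 0" --pt "0 0 0 0 0 0" --pt "0 0 0 0 0 0" --pt "0 0 0 0 0 0" --pt "0 0 0 0 0 0" --hand 0 --grip_force 30

```text
t: 4.53
tcp_pos: [477.6, -317.0, 20.6]
orientation: [1.0, -0.0, 0.001, 0.001]
wrist_force: [-1.3, -1.0, 6.4]
grip_width: 0.221
grip_force: 29.7
```

Emit:
servo_tool --pt "0 0 -1 0 0 0" --pt "0 0 -3 0 0 0" --pt "0 0 -4 0 0 0" --pt "0 0 -4 0 0 0" --pt "-0.5 -2 -3.5 0 0 0" --pt "-0.5 -2 -3.5 0 0 0" --pt "-0.5 -3.5 -2 0 0 0" --pt "-0.5 -4 0 0 0 0"

```text
t: 5.2
tcp_pos: [459.1, -202.3, 234.8]
orientation: [1.0, -0.001, 0.004, 0.002]
wrist_force: [1.2, 0.5, -0.3]
grip_width: 0.218
grip_force: 29.5
```

Emit:
servo_tool --pt "-0.2 -4 0 0 0 0" --pt "-0.2 -4 0 0 0 0" --pt "-0.2 -4 0 0 0 0" --pt "-0.2 -4 0 0 0 0" --pt "-0.2 -4 0 0 0 0" --pt "-0.2 -4 0 0 0 0" --pt "0 -4 0 0 0 0" --pt "0 -4 0 0 0 0"

```text
t: 5.87
tcp_pos: [444.1, 120.5, 230.2]
orientation: [1.0, -0.0, 0.0, -0.0]
wrist_force: [0.8, -0.4, -0.1]
grip_width: 0.222
grip_force: 29.5
```

Emit:
servo_tool --pt "0 -4 0 0 0 0" --pt "0 -4 0 0 0 0" --pt "0 -4 0 0 0 0" --pt "0 -3 0 0 0 0" --pt "0 -1.5 0 0 0 0" --pt "0 0 0 0 0 0" --pt "0 0 0 0 0 0" --pt "0 0 0 0 0 0"

```text
t: 6.53
tcp_pos: [444.6, 282.3, 229.3]
orientation: [1.0, -0.0, -0.0, 0.0]
wrist_force: [-0.0, 0.1, -0.8]
grip_width: 0.217
grip_force: 29.5
```

```bash
python3 - <<'E'
from h import *
import pickle
s=monitor.state();k=get_calibration("wrist");im=camera("wrist");cv2.imwrite("pics/w3.png",im)
print(s["t"],s["tcp_pos"],s["orientation"],s["wrist_force"],s["grip_width"])
for n in("canister","lid"):
  for d in nets.find_in(n,"wrist"): print(n,d["xy"],d["confidence"],plane(k,d["xy"],100))
pickle.dump((k,s),open("v3.pkl","wb"))
E
```

```text
6.5333 [444.58626241 282.34891033 229.32122316] [ 9.99999819e-01 -3.15465194e-04 -3.06074118e-04  4.10966574e-04] [-0.04578087  0.05392223 -0.79722313] 0.2167596563341915
canister [324.0, 129.3] 0.83 [518.17658832 277.9713711  100.        ]
lid [316.8, 284.9] 0.73 [396.3092491  283.20688201 100.        ]
```

View pics/w3.png

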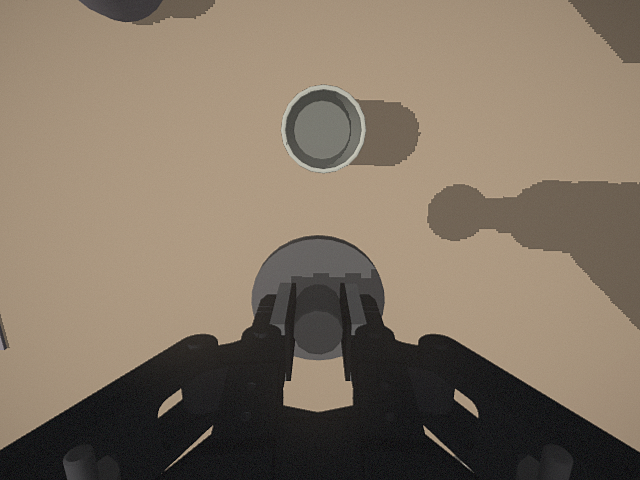

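The held lid's disc spans about (252–384, 236–360). The canister rim is centred near (323,129). I'll fit both in this view.

```bash
cat > lidfit.py <<'E'
from h import *
from scipy.optimize import least_squares
t=np.linspace(0,2*np.pi,120)
def circ(c,r,z): return np.c_[c[0]+r*np.cos(t),c[1]+r*np.sin(t),np.full(120,z)]
def fitrim(k,im,uv,z=100,r=31):
    h=cv2.cvtColor(im,cv2.COLOR_BGR2HSV);m=(h[...,1]<45).astype(np.uint8)
    w=np.zeros_like(m);cv2.circle(w,tuple(int(v) for v in uv),60,1,-1);m&=w
    cs,_=cv2.findContours(m,0,1);q=cv2.convexHull(max(cs,key=cv2.contourArea)).reshape(-1,2).astype(float)
    f=lambda p:[cv2.pointPolygonTest(proj(k,circ(p[:2],p[2],z)).astype(np.float32),tuple(a),True) for a in q]
    s=least_squares(f,[*plane(k,uv,z)[:2],r],loss="soft_l1");return s.x,np.sqrt(np.mean(s.fun**2)),q
def fitlid(k,im,c0,zd,rowmax=300):
    h=cv2.cvtColor(im,cv2.COLOR_BGR2HSV);m=((h[...,1]<45)).astype(np.uint8)
    u=proj(k,[[*c0,zd]])[0];w=np.zeros_like(m);cv2.circle(w,tuple(int(v) for v in u),80,1,-1);m&=w
    pts=[]
    for row in range(200,rowmax):
        x=np.flatnonzero(m[row]); 
        if len(x)>25: pts+= [(x[0],row),(x[-1],row)]
    for c in range(int(u[0])-45,int(u[0])+46,3):
        y=np.flatnonzero(m[:,c]); 
        if len(y): pts.append((c,y[0]))
    q=np.array(pts,float)
    def f(p):
        hull=cv2.convexHull(np.vstack([proj(k,circ(p[:2],30,zd)),proj(k,circ(p[:2],30,zd-6))]).astype(np.float32))
        return [cv2.pointPolygonTest(hull,tuple(a),True) for a in q]
    s=least_squares(f,c0,loss="soft_l1");return s.x,np.sqrt(np.mean(s.fun**2)),q
E
python3 - <<'E'
from lidfit import *
import pickle
k,s=pickle.load(open("v3.pkl","rb"));im=cv2.imread("pics/w3.png")
r=fitrim(k,im,(323,129));print(r[:2])
for zd in(221,224,227):
    l=fitlid(k,im,s["tcp_pos"][:2],zd);print(zd,l[:2],l[0]-s["tcp_pos"][:2])
T=get_calibration("top");
E
```

```text
(array([517.71084478, 278.53827515,  30.65038021]), np.float64(0.1968182246240397))
221 (array([441.77204052, 282.74047634]), np.float64(0.4030943504405131)) [-2.81422188  0.39156601]
224 (array([442.45614779, 282.72165554]), np.float64(0.4042949101407435)) [-2.13011462  0.37274521]
227 (array([443.20776086, 282.73192063]), np.float64(0.9151306061557016)) [-1.37850155  0.3830103 ]
```

Emit:
servo_tool --pt "0.4 0.2 2 0 0 0" --pt "0.4 0.2 2 0 0 0" --pt "0 0 2 0 0 0" --pt "0 0 0.9 0 0 0" --pt "0 0 0 0 0 0" --pt "0 0 0 0 0 0" --pt "0 0 0 0 0 0" --pt "0 0 0 0 0 0"

```text
t: 7.35
tcp_pos: [453.6, 280.0, 161.5]
orientation: [1.0, -0.0, 0.001, -0.001]
wrist_force: [0.3, 0.9, -1.6]
grip_width: 0.222
grip_force: 29.5
```

```bash
python3 - <<'E'
from lidfit import *
import pickle
s=monitor.state();k=get_calibration("wrist");im=camera("wrist");cv2.imwrite("pics/w4.png",im)
print(s["tcp_pos"],s["orientation"])
uv=proj(k,[[517.7,278.5,100]])[0];print(uv)
r=fitrim(k,im,uv);print(r[:2])
k0,_=pickle.load(open("v3.pkl","rb"));r0=fitrim(k0,cv2.imread("pics/w3.png"),(323,129))
print("tri",tri([(k0,proj(k0,[[*r0[0][:2],100]])[0]),(k,proj(k,[[*r[0][:2],100]])[0])]))
z=s["tcp_pos"][2]-4.6
l=fitlid(k,im,s["tcp_pos"][:2],z);print(l[:2],l[0]-s["tcp_pos"][:2]," gap",r[0][:2]-l[0])
for p in r[2]: cv2.circle(im,tuple(int(v) for v in p),1,(0,0,255),-1)
for p in l[2]: cv2.circle(im,tuple(int(v) for v in p),1,(0,255,0),-1)
cv2.imwrite("pics/w4o.png",im)
E
```

```text
[453.6320254  279.99836973 161.53617302] [ 9.99999441e-01 -1.48331461e-04  8.95711460e-04 -5.41233587e-04]
[321.16817183 147.29531123]
(array([517.69781203, 278.59965774,  30.59476807]), np.float64(0.2349915760820652))
tri (array([517.71494218, 278.57577814, 100.55445781]), [np.float64(0.029023552452085367), np.float64(0.02902355245201625)])
(array([451.73951011, 280.38864355]), np.float64(0.5062979410953375)) [-1.89251529  0.39027382]  gap [65.95830192 -1.78898581]
```

View pics/w4o.png

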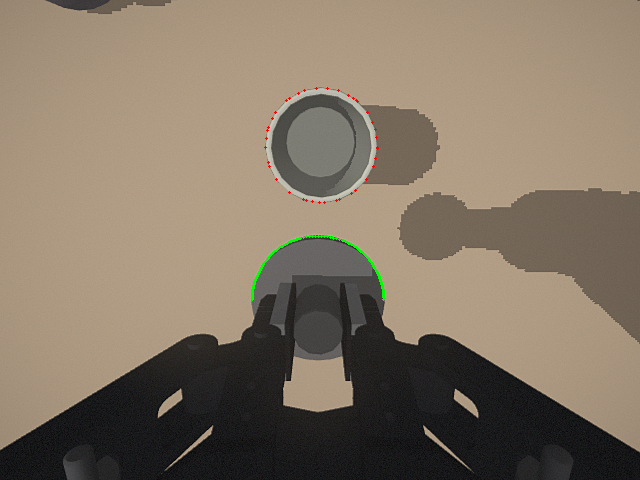

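The fits follow both edges, giving a lid-to-rim gap of (66.0, -1.8) mm. Next I'll align the lid above the rim and lower it slowly.

Emit:
servo_tool --pt "1.3 0.05 0 0 0 0" --pt "1.3 0.05 0 0 0 0" --pt "1.3 0.04 0 0 0 0" --pt "1.3 0.04 0.5 0 0 0" --pt "1.0 0 1 0 0 0" --pt "0.4 0 1 0 0 0" --pt "0 0 0.9 0 0 0" --pt "0 0 0 0 0 0"

```text
t: 8.07
tcp_pos: [517.7, 276.9, 123.6]
orientation: [1.0, -0.0, -0.002, 0.001]
wrist_force: [-0.4, 0.3, -0.1]
grip_width: 0.222
grip_force: 29.5
```

Emit:
servo_tool --pt "0 0 0.2 0 0 0" --pt "0 0 0.2 0 0 0" --pt "0 0 0.2 0 0 0" --pt "0 0 0.2 0 0 0" --pt "0 0 0.2 0 0 0" --pt "0 0 0.1 0 0 0" --pt "0 0 0 0 0 0" --pt "0 0 0 0 0 0"

```text
t: 8.73
tcp_pos: [518.9, 277.9, 115.4]
orientation: [1.0, -0.0, 0.0, -0.0]
wrist_force: [0.2, 0.4, -0.7]
grip_width: 0.222
grip_force: 29.5
```

Emit:
servo_tool --pt "0 0 0.1 0 0 0" --pt "0 0 0.1 0 0 0" --pt "0 0 0.1 0 0 0" --pt "0 0 0.1 0 0 0" --pt "0 0 0.05 0 0 0" --pt "0 0 0.05 0 0 0" --pt "0 0 0 0 0 0" --pt "0 0 0 0 0 0"

```text
t: 9.4
tcp_pos: [519.0, 277.9, 110.6]
orientation: [1.0, -0.0, 0.0, -0.0]
wrist_force: [-1.4, -0.1, 3.2]
grip_width: 0.222
grip_force: 29.8
```

Contact at 3 N and at the expected height, so the lid is home. I'll release, rise, and pitch the tool for the canister grasp.

Emit:
servo_tool --pt "0 0 0 0 0 0" --pt "0 0 0 0 0 0" --pt "0 0 0 0 0 0" --pt "0 0 0 0 0 0" --pt "0 0 -1 0 0 0" --pt "0 0 -1.5 0 0 0" --pt "0 0 -2 0 0 0" --pt "0 0 -2 0 0 0" --hand 0.55

```text
t: 10.07
tcp_pos: [518.7, 277.7, 176.3]
orientation: [1.0, -0.0, -0.0, 0.0]
wrist_force: [0.4, -0.0, -1.3]
grip_width: 0.548
grip_force: 0.0
```

Emit:
servo_tool --pt "-2 0 -2 0 0 0" --pt "-2 0 -2 0 0 0" --pt "-2 0 0 0 0 0" --pt "0 0 0 0 0 0" --pt "0 0 0 0 0 0" --pt "0 0 0 0 0 0" --pt "0 0 0 0 0 0" --pt "0 0 0 0 0 0" --hand 1

```text
t: 10.73
tcp_pos: [459.6, 277.8, 215.0]
orientation: [1.0, -0.0, -0.0, 0.0]
wrist_force: [-0.2, 0.1, -0.5]
grip_width: 0.995
grip_force: 0.0
```

```bash
python3 - <<'E'
from lidfit import *
s=monitor.state();k=get_calibration("wrist");im=camera("wrist");cv2.imwrite("pics/w5.png",im)
print(s["tcp_pos"],s["orientation"])
uv=proj(k,[[517.7,278.5,106]])[0];print(uv)
x0,y0=int(uv[0]-80),int(uv[1]-80);
cv2.imwrite("pics/w5c.png",cv2.resize(im[max(0,y0):y0+160,x0:x0+160],None,fx=3,fy=3,interpolation=2))
cv2.imwrite("pics/w5c.png",im)
E
```

```text
[459.55994061 277.78728636 214.98420241] [ 9.99999932e-01 -3.19050650e-04 -1.42449472e-04  1.18501018e-04]
[317.0736363  152.96641413]
```

View pics/w5c.png

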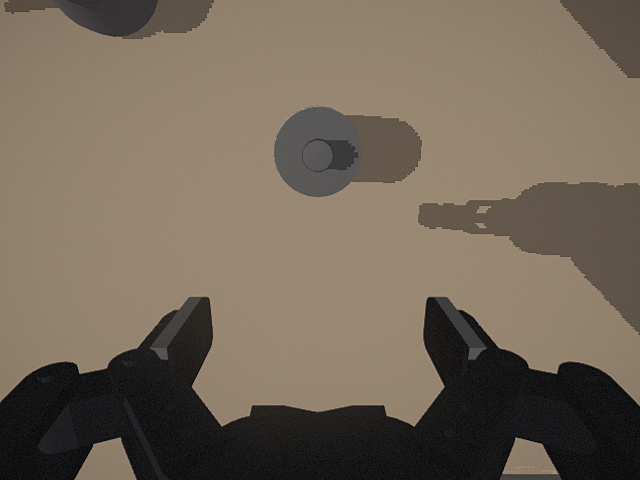

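The lid sits flat on the rim at (318,152). Now the pitched approach.

Emit:
servo_tool --pt "2 -0.04 0.9 0 0 0" --pt "2 -0.04 1 0 0 0" --pt "2 0 1 0 0 0" --pt "1.05 0 1 0 0 0" --pt "1 0 1 0 -0.1 0" --pt "0 0 0 0 -0.1 0" --pt "0 0 0 0 -0.08 0" --pt "0 0 0 0 0 0" --hand 1

```text
t: 11.45
tcp_pos: [541.6, 278.1, 164.5]
orientation: [0.99, -0.001, -0.141, 0.0]
wrist_force: [-0.9, -0.4, 0.0]
grip_width: 0.998
grip_force: 0.0
```

```bash
python3 - <<'E'
from h import *
q=(R.from_quat([1,0,0,0])*R.from_rotvec([0,-.28,0])).as_quat()
s=monitor.state();print(s["tcp_pos"],s["orientation"],s["qpos"],q)
print(delta([512.5,278.6,69.7],q))
E
```

```text
[541.63814322 278.08389631 164.53453117] [ 9.89970320e-01 -1.09104343e-03 -1.41271280e-01  6.44146506e-07] [0.40063862 0.59652787 1.53831471 0.11474279 1.2705985  1.92512005] [ 0.990216    0.         -0.13954311  0.        ]
(array([-0.145, -0.048,  9.92 ]), array([-0.0003,  0.0035, -0.0022]))
```

Emit:
servo_tool --pt "-0.15 -0.05 1.5 0 0 0" --pt "0 0 1.8 0 0 0" --pt "0 0 1.8 0 0 0" --pt "0 0 1.8 0 0 0" --pt "0 0 1.5 0 0 0" --pt "0 0 1.0 0 0 0" --pt "0 0 0.5 0 0 0" --pt "0 0 0 0 0 0"

```text
t: 12.12
tcp_pos: [509.8, 278.9, 70.7]
orientation: [0.99, 0.0, -0.14, 0.0]
wrist_force: [0.3, 0.2, 0.1]
grip_width: 1.0
grip_force: 0.0
```

Emit:
servo_tool --pt "0 0 0 0 0 0" --pt "0 0 0 0 0 0" --pt "0 0 0 0 0 0" --pt "0 0 0 0 0 0" --pt "0 0 0 0 0 0" --pt "0 0 0 0 0 0" --pt "0 0 0 0 0 0" --pt "0 0 0 0 0 0" --hand 0 --grip_force 40

```text
t: 12.78
tcp_pos: [511.7, 279.3, 72.9]
orientation: [0.99, -0.0, -0.139, -0.0]
wrist_force: [0.1, -1.7, 7.1]
grip_width: 0.723
grip_force: 43.7
```

Emit:
servo_tool --pt "-0.14 0 -0.48 0 0 0" --pt "-0.41 0 -1.44 0 0 0" --pt "-0.69 0 -2.4 0 0 0" --pt "-0.69 0 -2.4 0 0 0" --pt "-0.69 0 -2.4 0 0 0" --pt "-0.69 0 -2.4 0 0 0" --pt "-0.69 0 -2.4 0 0 0" --pt "-0.41 0 -1.44 0 0 0"

```text
t: 13.45
tcp_pos: [511.5, 279.6, 235.2]
orientation: [0.99, 0.0, -0.138, -0.001]
wrist_force: [0.7, 0.3, -2.9]
grip_width: 0.72
grip_force: 44.6
```

Emit:
servo_tool --pt "0 0 0 0 0.06 0" --pt "0 0 0 0 0.08 0" --pt "0 0 0 0 0.08 0" --pt "0 0 0 0 0.08 0" --pt "0 0 0 0 0.08 0" --pt "0 0 0 0 0.08 0" --pt "0 0 0 0 0 -0.032" --pt "0 0 0 0 0 0"

```text
t: 14.12
tcp_pos: [509.3, 279.1, 232.3]
orientation: [0.996, 0.017, 0.09, 0.001]
wrist_force: [-0.3, -0.1, -3.1]
grip_width: 0.724
grip_force: 44.6
```

```bash
python3 - <<'E'
from h import *
s=monitor.state();print(s["t"],s["tcp_pos"],s["orientation"],s["qpos"],s["wrist_force"],s["grip_width"],get_calibration("wrist")["position"])
print(R.from_quat(s["orientation"]).as_matrix().round(3))
print(delta([500,27.5,310]))
E
```

```text
14.1167 [509.28942619 279.07172214 232.29933383] [0.99581981 0.0167359  0.08978119 0.00146817] [ 0.52741149  0.2952682   1.834045   -0.11898     0.8599331   2.1354044 ] [-0.3376992  -0.14685964 -3.08348948] 0.7243376559931157 [555.09508407 281.96159528 385.00196039]
[[ 0.983  0.033  0.179]
 [ 0.034 -0.999  0.   ]
 [ 0.179  0.006 -0.984]]
(array([-0.37 , 25.158, -7.813]), array([0., 0., 0.]))
```

Emit:
servo_tool --pt "-0.3 2 -2 0 0 0" --pt "0 3 -2 0 0 0" --pt "0 4 -2 0 0 0" --pt "0 4 -1.8 0 0 0" --pt "0 4 0 0 0 0" --pt "0 4 0 0 0 0" --pt "0 3 0 0 0 0.033" --pt "0 1.2 0 0 0 0.033"

```text
t: 14.78
tcp_pos: [501.4, 28.4, 307.7]
orientation: [0.996, -0.02, 0.09, -0.001]
wrist_force: [-0.7, 0.1, -2.0]
grip_width: 0.716
grip_force: 45.6
```

Emit:
servo_tool --pt "0 0 0 0 0 0" --pt "0 0 0 0 0 0" --pt "0 0 0 0 0 0" --pt "0 0 0 0 0 0" --pt "0 0 0 0 0 0" --pt "0 0 0 0 0 0" --pt "0 0 0 0 0 0" --pt "0 0 0 0 0 0"

```text
t: 15.45
tcp_pos: [501.5, 32.4, 306.7]
orientation: [0.996, -0.017, 0.09, -0.002]
wrist_force: [-0.8, -0.0, -3.5]
grip_width: 0.723
grip_force: 45.6
```

```bash
python3 - <<'E'
from h import *
import pickle
s=monitor.state();k=get_calibration("wrist");im=camera("wrist");cv2.imwrite("pics/w6.png",im);pickle.dump((k,s),open("v6.pkl","wb"))
print(s["t"],s["tcp_pos"],s["orientation"],k["position"])
for n in ("tray_edge","tray_seat"): print(n,[(d["xy"],d["confidence"]) for d in nets.find_in(n,"wrist")])
E
```

```text
15.45 [501.50121055  32.35198955 306.65535624] [ 0.99582247 -0.01661429  0.08977294 -0.00154969] [547.32476285  30.45298565 459.38490712]
tray_edge []
tray_seat [([320.6, 79.5], 0.93), ([545.5, 27.1], 0.58)]
```

View pics/w6.png

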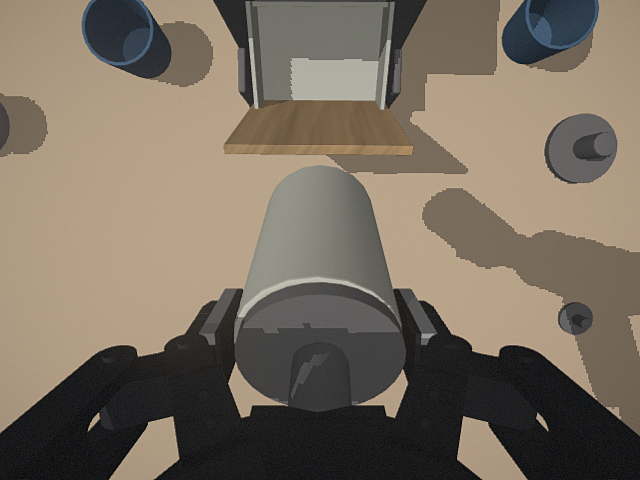

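The view shows the panel's top outer corners near (224,153) and (412,154), and the panel-floor line near row 101. I'll extract the edges numerically.

```bash
python3 - <<'E'
import cv2,numpy as np
im=cv2.imread("pics/w6.png").astype(int);
for c in(232,260,280,300,360,380,395): print(c,"r140-164",im[138:164,c].sum(1).tolist())
for c in(275,300,340,370): print(c,"r90-110",im[90:112,c].sum(1).tolist())
for r in(148,150,152): print(r,"c216-234",im[r,216:234].sum(1).tolist(),"c402-420",im[r,402:422].sum(1).tolist())
for r in(95,): print(im[r,240:275].sum(1).tolist(),im[r,372:404].sum(1).tolist())
E
```

```text
232 r140-164 [281, 289, 286, 289, 288, 285, 363, 386, 383, 375, 368, 369, 365, 381, 379, 375, 479, 493, 485, 482, 485, 474, 488, 484, 488, 480]
260 r140-164 [282, 283, 283, 284, 287, 288, 296, 399, 399, 388, 402, 399, 400, 395, 396, 357, 376, 482, 490, 484, 485, 484, 484, 487, 484, 485]
280 r140-164 [274, 269, 279, 276, 268, 266, 257, 366, 373, 353, 349, 345, 354, 347, 349, 341, 397, 478, 498, 491, 484, 485, 489, 480, 488, 491]
300 r140-164 [285, 295, 291, 288, 288, 282, 254, 411, 390, 391, 394, 405, 388, 389, 377, 382, 316, 483, 490, 489, 485, 488, 485, 495, 484, 494]
360 r140-164 [278, 273, 281, 271, 279, 281, 269, 356, 373, 363, 355, 356, 359, 342, 351, 377, 295, 319, 326, 317, 328, 316, 315, 330, 316, 317]
380 r140-164 [296, 286, 292, 291, 301, 291, 278, 351, 405, 407, 398, 395, 394, 395, 397, 398, 350, 324, 323, 323, 325, 313, 315, 325, 330, 328]
395 r140-164 [297, 283, 282, 286, 289, 290, 297, 319, 410, 405, 387, 382, 382, 379, 389, 391, 367, 331, 330, 316, 320, 323, 319, 325, 321, 318]
275 r90-110 [342, 346, 348, 351, 348, 348, 341, 348, 350, 363, 251, 231, 240, 227, 293, 306,
[... 676 characters left out ...]
, 375, 372, 380, 372, 368, 370, 365, 387] c402-420 [404, 419, 413, 410, 405, 409, 400, 399, 410, 415, 370, 314, 322, 322, 318, 320, 318, 317, 313, 310]
152 c216-234 [489, 483, 492, 489, 484, 485, 487, 492, 435, 370, 368, 367, 378, 368, 361, 373, 379, 380] c402-420 [414, 412, 396, 409, 402, 399, 391, 406, 404, 432, 287, 308, 317, 318, 314, 319, 320, 321, 317, 329]
[490, 338, 152, 130, 136, 136, 141, 136, 137, 145, 141, 128, 95, 324, 530, 522, 556, 335, 225, 217, 231, 224, 218, 276, 348, 352, 350, 340, 345, 348, 345, 342, 345, 354, 350] [517, 524, 527, 463, 348, 337, 350, 355, 341, 411, 524, 528, 555, 372, 140, 109, 130, 125, 124, 136, 166, 138, 124, 125, 112, 98, 252, 326, 319, 312, 314, 317]
```

```bash
cat > fit2.py <<'E'
from fit import *
import pickle
k,s6=pickle.load(open("v6.pkl","rb"))
q=[(224.2,153.5,tr(0,75,170)),(411.3,155,tr(0,-75,170)),(221.6,143.7,tr(8,75,170)),(413,145.6,tr(8,-75,170))]
def res2(p):
    o=[proj(k,W(p,f))[0]-(u,v) for u,v,f in q]
    o=list(np.concatenate(o))
    for y in(-30,30):
        a=proj(k,W(p,tr(8,y,6)))[0];o.append(a[1]-(99.6+(a[0]-300)*.0086))
    return np.array(o)
w=least_squares(res2,r.x,x_scale=[10,10,.1,.1])
both=least_squares(lambda p:np.concatenate([3*res2(p),res(p)*.5]),r.x,x_scale=[10,10,.1,.1],loss="soft_l1")
if __name__=="__main__":
    for n,z in(("wrist",w),("both",both)):
        print(n,z.x,res2(z.x).round(1))
        for m,f in [("seat",tr(54,0,6)),("edge",tr(0,0,170))]: print(m,W(z.x,f).round(1))
E
python3 fit2.py
```

```text
wrist [ 6.57660622e+02  2.80958638e+01 -4.12653733e-02  4.60008131e-01] [-1.   0.1  0.4  0.3  0.3  0.   0.2 -0.2 -0.1 -0.1]
seat [703.3  26.2  44.3]
edge [582.3  31.2 167.3]
both [ 6.57494543e+02  2.82242947e+01 -4.15212943e-02  4.58942359e-01] [-1.2  0.1  0.3  0.3  0.1 -0.   0.1 -0.2  0.   0. ]
seat [703.2  26.3  44.3]
edge [582.2  31.4 167.4]
```

```bash
cat > can.py <<'E'
from fit2 import *
def canpts(base,ax,hts=((0,31),(100,31))):
    ax=ax/np.linalg.norm(ax);e1=np.cross([0,1,0],ax);e1/=np.linalg.norm(e1);e2=np.cross(ax,e1);t=np.linspace(0,2*np.pi,200)
    return np.vstack([base+h*ax+r_*(np.outer(np.cos(t),e1)+np.outer(np.sin(t),e2)) for h,r_ in hts])
Rg=R.from_quat([.9903,0,-.139,0]);Pg=np.array([511.7,279.3,72.9])
b_t=Rg.inv().apply(np.array([517.7,278.6,0])-Pg);a_t=Rg.inv().apply([0,0,1])
E
python3 - <<'E'
from can import *
P=s6["tcp_pos"];Q=R.from_quat(s6["orientation"])
im=cv2.imread("pics/w6.png")
def hull(bt,at):
    return cv2.convexHull(proj(k,canpts(P+Q.apply(bt),Q.apply(at))).astype(np.float32)).reshape(-1,2)
def feats(h):
    o=[h[:,1].min()]
    m=np.zeros((480,640),np.uint8);cv2.fillConvexPoly(m,h.round().astype(int),1)
    for r_ in(200,240,280): x=np.flatnonzero(m[r_]);o+=[x[0],x[-1]]
    return o
print("pred",b_t.round(1),a_t.round(3),feats(hull(b_t,a_t)))
# measured
h=cv2.cvtColor(im,cv2.COLOR_BGR2HSV);m=(h[...,1]<50)
o=[np.flatnonzero(m[158:200,318:324].all(1))[0]+158]
for r_ in(200,240,280):
    x=np.flatnonzero(m[r_,200:440])+200;print(r_,x[0],x[-1])
print(o)
# rim front-edge (bright line) rows at col 320
print(im[262:300,320].sum(1).tolist())
rim=proj(k,canpts(P+Q.apply(b_t),Q.apply(a_t),((100,31),)));print("pred rim top row",rim[:,1].min(), "disc",proj(k,canpts(P+Q.apply(b_t),Q.apply(a_t),((106,30),)))[:,1].min())
for d in(-.1,-.05,0,.05,.1,.2):
    # pivot about pad point
    g=np.array([0,0,-22.]);Rp=R.from_rotvec([0,d,0]);bt=g+Rp.apply(b_t-g);at=Rp.apply(a_t)
    print(d,feats(hull(bt,at)),proj(k,canpts(P+Q.apply(bt),Q.apply(at),((100,31),)))[:,1].min().round(1))
E
```

```text
pred [25.8  0.7 68.4] [-0.275  0.    -0.961] [np.float32(162.76389), np.int64(268), np.int64(371), np.int64(258), np.int64(382), np.int64(248), np.int64(393)]
200 269 370
240 258 380
280 246 390
[np.int64(165)]
[384, 398, 383, 382, 392, 388, 384, 381, 391, 385, 382, 378, 377, 398, 423, 488, 551, 553, 546, 550, 285, 208, 224, 233, 236, 232, 234, 227, 223, 235, 224, 219, 253, 293, 284, 290, 292, 284]
pred rim top row 276.9642096570198 disc 291.97337909612617
-0.1 [np.float32(177.05875), np.int64(276), np.int64(363), np.int64(262), np.int64(379), np.int64(249), np.int64(392)] 269.8
-0.05 [np.float32(169.9051), np.int64(271), np.int64(368), np.int64(260), np.int64(380), np.int64(249), np.int64(392)] 273.3
0 [np.float32(162.76389), np.int64(268), np.int64(371), np.int64(258), np.int64(382), np.int64(248), np.int64(393)] 277.0
0.05 [np.float32(155.63635), np.int64(266), np.int64(373), np.int64(257), np.int64(384), np.int64(248), np.int64(394)] 280.9
0.1 [np.float32(148.52461), np.int64(264), np.int64(376), np.int64(255), np.int64(385), np.int64(246), np.int64(395)] 285.1
0.2 [np.float32(134.36208), np.int64(260), np.int64(380), np.int64(253), np.int64(388), np.int64(245), np.int64(396)] 294.0
```

```bash
cat > place.py <<'E'
from can import *
p=both.x
g=np.array([0,0,-22.]);Rp=R.from_rotvec([0,-.012,0]);bt=g+Rp.apply(b_t-g);bt[1]=.4;at=Rp.apply(a_t)
Qt=R.from_rotvec([0,0,p[2]])*R.from_rotvec([0,-p[3],0])*Rg*Rp.inv()
def tgt(x,h): # base at hinge-frame x, height h above tray floor
    return W(p,tr(x,0,6+h))-Qt.apply(bt)
E
python3 - <<'E'
from place import *
s=monitor.state();print(s["t"],s["tcp_pos"])
print(Qt.as_matrix().round(3))
print("axis",Qt.apply(at))
print("A",tgt(46,180),delta(tgt(46,180),Qt.as_quat()))
print("in tool frame, down 170:",Qt.inv().apply(tgt(41,10)-tgt(46,180))/10, "last10:",Qt.inv().apply(tgt(41,0)-tgt(41,10))/10,"final",tgt(41,0))
E
```

```text
15.6 [501.52069459  32.07276587 306.68767721]
[[ 0.981 -0.042  0.191]
 [-0.041 -0.999 -0.008]
 [ 0.191  0.    -0.982]]
axis [-0.44261834  0.01838866  0.89652153]
A [579.00643083  31.88544191 264.87826323] (array([ 6.872, -0.214,  5.5  ]), array([-0.0075,  0.0123,  0.0069]))
in tool frame, down 170: [4.00134133e+00 4.95372273e-17 1.65299506e+01] last10: [ 2.63743398e-01 -3.25529635e-17  9.64592878e-01] final [654.19898816  28.76155419 101.28938633]
```

Emit:
servo_tool --pt "1.2 -0.05 0.3 0 0 0" --pt "1.5 -0.05 0.6 0 0 0" --pt "1.5 -0.05 0.9 0 0.012 0.007" --pt "1.2 -0.06 1.2 -0.007 0 0" --pt "0.9 0 1.2 0 0 0" --pt "0.5 0 0.9 0 0 0" --pt "0.1 0 0.4 0 0 0" --pt "0 0 0 0 0 0"

```text
t: 16.27
tcp_pos: [579.4, 31.2, 264.0]
orientation: [0.995, -0.021, 0.095, 0.002]
wrist_force: [-0.4, -1.1, -2.7]
grip_width: 0.718
grip_force: 45.6
```

```bash
python3 - <<'E'
from place import *
s=monitor.state();print(s["t"],s["tcp_pos"],s["wrist_force"])
print(delta(tgt(46,180),Qt.as_quat()))
im=camera("wrist");k=get_calibration("wrist")
# check panel top edge location with the fit, for base overlap
print(proj(k,[W(p,tr(8,75,170)),W(p,tr(8,-75,170)),W(p,tr(8,30,6))]).round(1))
cv2.imwrite("pics/w7.png",im)
E
```

```text
16.2667 [579.44301299  31.15049557 263.95300758] [-0.38345663 -1.0533873  -2.69977085]
(array([-0.028, -0.072, -0.1  ]), array([-0.0002,  0.0026, -0.0006]))
[[209.3 251.9]
 [426.4 252. ]
 [290.  166.4]]
```

View pics/w7.png

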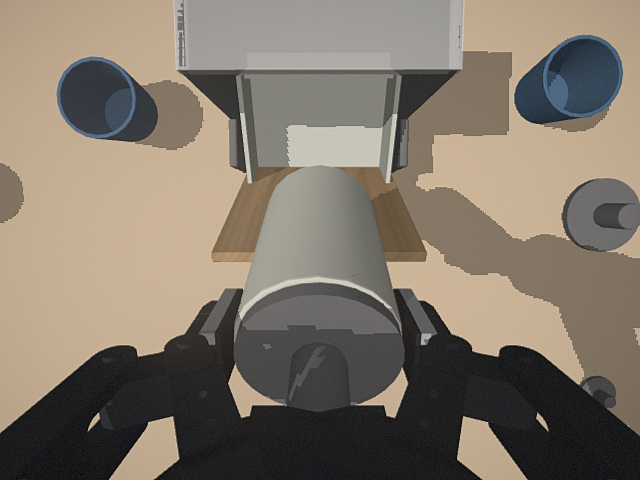

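Predicted and seen panel edges agree (inner corners near (213,252) and (427,252)). I'll lower the canister along the tray axis.

Emit:
servo_tool --pt "0.24 -0.05 1 0 0 0" --pt "0.48 0 2 0 0 0" --pt "0.53 0 2.2 0 0 0" --pt "0.53 0 2.2 0 0 0" --pt "0.53 0 2.2 0 0 0" --pt "0.53 0 2.2 0 0 0" --pt "0.41 0 1.7 0 0 0" --pt "0.2 0 0.8 0 0 0"

```text
t: 16.98
tcp_pos: [640.5, 29.2, 129.4]
orientation: [0.995, -0.021, 0.095, 0.002]
wrist_force: [-0.6, -0.6, -3.0]
grip_width: 0.724
grip_force: 45.6
```

Emit:
servo_tool --pt "0.1 0 0.4 0 0 0" --pt "0.1 0 0.4 0 0 0" --pt "0.1 0 0.4 0 0 0" --pt "0.1 0 0.4 0 0 0" --pt "0 0 0 0 0 0" --pt "0 0 0 0 0 0" --pt "0 0 0 0 0 0" --pt "0 0 0 0 0 0"

```text
t: 17.65
tcp_pos: [647.9, 29.0, 117.1]
orientation: [0.995, -0.021, 0.096, 0.002]
wrist_force: [-0.4, -0.5, -2.1]
grip_width: 0.722
grip_force: 45.6
```

```bash
python3 - <<'E'
from place import *
s=monitor.state();print(s["t"],s["tcp_pos"],s["wrist_force"],s["moment"])
print(delta(tgt(41,0),Qt.as_quat()))
b=s["tcp_pos"]+R.from_quat(s["orientation"]).apply(bt)-W(p,tr(0,0,0))
c,sn=np.cos(p[3]),np.sin(p[3]);print("tray x,z above floor",b[0]*c+b[2]*sn,-b[0]*sn+b[2]*c-6)
E
```

```text
17.65 [647.85936312  29.00991195 117.0957107 ] [-0.44181415 -0.48023051 -2.10538026] [-0.00757431  0.20666909 -0.03876114]
(array([ 3.200e-01, -1.000e-03,  1.673e+00]), array([-0.0005, -0.0004, -0.0004]))
tray x,z above floor 42.32524263134617 16.99419115982144
```

Emit:
servo_tool --pt "0.06 0 0.25 0 0 0" --pt "0.06 0 0.25 0 0 0" --pt "0.06 0 0.25 0 0 0" --pt "0.05 0 0.25 0 0 0" --pt "0.04 0 0.2 0 0 0" --pt "0.03 0 0.15 0 0 0" --pt "0 0 0 0 0 0" --pt "0 0 0 0 0 0"

```text
t: 18.32
tcp_pos: [653.2, 28.7, 103.8]
orientation: [0.995, -0.021, 0.096, 0.002]
wrist_force: [0.2, 0.6, -2.7]
grip_width: 0.719
grip_force: 45.6
```

Emit:
servo_tool --pt "0.02 0 0.07 0 0 0" --pt "0.02 0 0.07 0 0 0" --pt "0.02 0 0.07 0 0 0" --pt "0 0 0 0 0 0" --pt "0 0 0 0 0 0" --pt "0 0 0 0 0 0" --pt "0 0 0 0 0 0" --pt "0 0 0 0 0 0"

```text
t: 18.98
tcp_pos: [654.3, 28.7, 102.1]
orientation: [0.995, -0.021, 0.096, 0.002]
wrist_force: [-1.1, -1.3, -1.3]
grip_width: 0.726
grip_force: 45.8
```

Emit:
servo_tool --pt "0.01 0 0.05 0 0 0" --pt "0.01 0 0.05 0 0 0" --pt "0 0 0.05 0 0 0" --pt "0 0 0 0 0 0" --pt "0 0 0 0 0 0" --pt "0 0 0 0 0 0" --pt "0 0 0 0 0 0" --pt "0 0 0 0 0 0"

```text
t: 19.65
tcp_pos: [655.0, 28.6, 102.0]
orientation: [0.995, -0.021, 0.096, 0.002]
wrist_force: [-6.4, -1.3, 11.4]
grip_width: 0.728
grip_force: 46.8
```

Contact with the tray floor. I'll release gently.

Emit:
servo_tool --pt "0 0 0 0 0 0" --pt "0 0 0 0 0 0" --pt "0 0 0 0 0 0" --pt "0 0 0 0 0 0" --pt "0 0 0 0 0 0" --pt "0 0 0 0 0 0" --pt "0 0 0 0 0 0" --pt "0 0 0 0 0 0" --hand 0.8

```text
t: 20.32
tcp_pos: [654.7, 28.7, 100.5]
orientation: [0.995, -0.021, 0.096, 0.002]
wrist_force: [-0.1, 0.1, -0.2]
grip_width: 0.796
grip_force: 0.0
```

Emit:
servo_tool --pt "0 0 0 0 0 0" --pt "0 0 0 0 0 0" --pt "-0.13 0 -0.5 0 0 0" --pt "-0.26 0 -1 0 0 0" --pt "-0.52 0 -1.9 0 0 0" --pt "-0.6 0 -2.2 0 0 0" --pt "-0.6 0 -2.2 0 0 0" --pt "-0.6 0 -2.2 0 0 0" --hand 0.95

```text
t: 20.98
tcp_pos: [608.3, 30.6, 195.2]
orientation: [0.995, -0.021, 0.096, 0.002]
wrist_force: [0.2, -0.2, -1.3]
grip_width: 0.947
grip_force: 0.0
```

Emit:
servo_tool --pt "-0.6 0 -2.2 0 0 0" --pt "-2 0 -2 0 0 0" --pt "-2.5 0 -2 0 0 0" --pt "-3 0 0 0 0 0" --pt "-3 0 0 0 0 0" --pt "-3 0 0 0 0 0" --pt "-2 0 0 0 0 0" --pt "0 0 0 0 0 0" --hand 0

```text
t: 21.65
tcp_pos: [434.2, 37.6, 222.9]
orientation: [0.995, -0.021, 0.094, 0.002]
wrist_force: [0.4, 0.6, -0.5]
grip_width: -0.001
grip_force: 0.0
```

```bash
python3 - <<'E'
from place import *
s=monitor.state();print(s["t"],s["tcp_pos"],s["wrist_force"],R.from_quat(s["orientation"]).as_matrix().round(3))
im=camera("wrist");k=get_calibration("wrist")
print("edge pred",proj(k,[W(p,tr(8,75,170)),W(p,tr(8,-75,170)),W(p,tr(41,0,138))]).round(1),[d["xy"] for d in nets.find_in("lid","wrist")])
t=cv2.resize(camera("top")[120:250,270:390],(554,600));cv2.imwrite("pics/w8.png",np.hstack([cv2.resize(im,(400,300)),cv2.resize(t,(277,300))]))
E
```

```text
21.65 [434.20398786  37.60269586 222.9471668 ] [ 0.39122817  0.61326865 -0.46030227] [[ 0.982 -0.042  0.187]
 [-0.041 -0.999 -0.008]
 [ 0.187 -0.    -0.982]]
edge pred [[180.9   1.8]
 [457.7   2. ]
 [319.3 -65.6]] [[627.3, 277.0], [624.5, 67.8]]
```

View pics/w8.png

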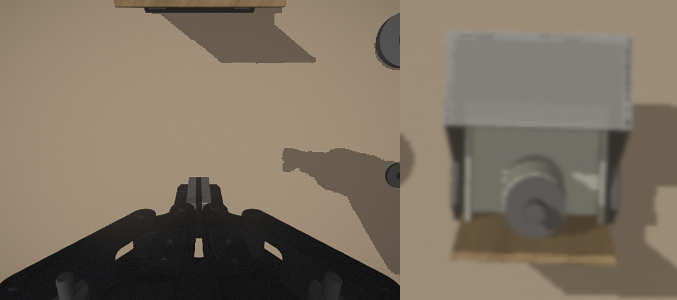

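The top view shows the lidded canister standing in the tray against the panel, and the fingers are now closed. Next I'll pitch the tool and work out the push path.

Emit:
servo_tool --pt "0 0 0 0 0.1 0" --pt "0 0 0 0 0.1 0" --pt "0 0 0 0 0.1 0" --pt "0 0 0 0 0.1 0" --pt "0 0 0 0 0 0" --pt "0 0 0 0 0 0" --pt "0 0 0 0 0 0" --pt "0 0 0 0 0 0"

```text
t: 22.47
tcp_pos: [441.8, 35.7, 224.6]
orientation: [0.96, -0.022, 0.279, 0.009]
wrist_force: [0.8, -0.0, -0.2]
grip_width: -0.002
grip_force: 0.0
```

```bash
cat > push.py <<'E'
from place import *
def C(th,off=0,L=140): # finger corner on panel, off mm out along normal
    f=tr(-off,0,L)(th);c,s_=np.cos(p[2]),np.sin(p[2])
    return np.array([p[0]+c*f[0],p[1]+s_*f[0],f[2]])
if __name__=="__main__":
    s=monitor.state();Q=R.from_quat(s["orientation"]);print(s["t"],s["tcp_pos"],Q.as_matrix().round(3))
    o=Q.apply([11,0,0]);a=s["tcp_pos"]
    for n,t in [("low",C(.46,80)-o)]+[(f"{th},{of}",C(th,of)-o) for th,of in((.46,12),(.46,0),(.35,0),(.23,0),(.12,0),(.05,0),(0,0))]:
        print(n,t.round(1),(Q.inv().apply(t-a)/10).round(2));a=t
E
python3 push.py
```

```text
22.4667 [441.7988709   35.72078286 224.61815792] [[ 0.843 -0.047  0.536]
 [-0.037 -0.999 -0.029]
 [ 0.536  0.005 -0.844]]
low [514.5  34.2  99. ] [-0.6  -0.24 14.5 ]
0.46,12 [575.4  31.7 129.2] [ 6.76 -0.02  0.72]
0.46,0 [586.1  31.2 134.5] [ 1.19 -0.    0.13]
0.35,0 [600.3  30.6 140.6] [ 1.52 -0.    0.25]
0.23,0 [616.3  30.  145.4] [ 1.62 -0.01  0.46]
0.12,0 [631.5  29.3 148.1] [ 1.42 -0.01  0.59]
0.05,0 [641.2  28.9 148.9] [ 0.87 -0.    0.45]
0,0 [648.2  28.6 149.1] [ 0.6  -0.    0.36]
```

Emit:
servo_tool --pt "-0.1 -0.04 1.5 0 0 0" --pt "-0.1 -0.04 2.2 0 0 0" --pt "-0.1 -0.04 2.2 0 0 0" --pt "-0.1 -0.04 2.2 0 0 0" --pt "-0.1 -0.04 2.2 0 0 0" --pt "-0.1 -0.04 2.2 0 0 0" --pt "0 0 1.5 0 0 0" --pt "0 0 0.5 0 0 0"

```text
t: 23.13
tcp_pos: [520.9, 35.8, 136.1]
orientation: [0.967, -0.022, 0.253, 0.013]
wrist_force: [0.4, -0.0, 0.2]
grip_width: 0.002
grip_force: 0.0
```

Emit:
servo_tool --pt "1 0 0.1 0 0 0" --pt "1.4 0 0.15 0 0 0" --pt "1.4 0 0.15 0 0 0" --pt "1.4 0 0.15 0 0 0" --pt "1 0 0.1 0 0 0" --pt "0.56 0 0.07 0 0 0" --pt "0 0 0 0 0 0" --pt "0 0 0 0 0 0"

```text
t: 23.8
tcp_pos: [580.7, 33.3, 163.6]
orientation: [0.967, -0.022, 0.253, 0.013]
wrist_force: [0.1, 0.6, 0.1]
grip_width: 0.003
grip_force: 0.0
```

Emit:
servo_tool --pt "0.2 0 0.02 0 0 0" --pt "0.2 0 0.02 0 0 0" --pt "0.2 0 0.02 0 0 0" --pt "0.2 0 0.02 0 0 0" --pt "0.2 0 0.03 0 0 0" --pt "0.2 0 0.03 0 0 0" --pt "0.2 0 0.03 0 0 0" --pt "0.2 0 0.03 0 0 0"

```text
t: 24.47
tcp_pos: [595.6, 32.7, 169.4]
orientation: [0.967, -0.022, 0.252, 0.013]
wrist_force: [-3.0, -0.4, -1.4]
grip_width: -0.001
grip_force: 1.3
```

Emit:
servo_tool --pt "-1 0 0 0 0 0" --pt "-1.5 0 0 0 0 0" --pt "-1.5 0 0 0 0 0" --pt "-1.5 0 0 0 0 0" --pt "0 0 0 0 0 0" --pt "0 0 0 0 0 0" --pt "0 0 0 0 0 0" --pt "0 0 0 0 0 0"

```text
t: 25.13
tcp_pos: [549.5, 34.9, 143.7]
orientation: [0.967, -0.022, 0.254, 0.013]
wrist_force: [0.3, 1.3, 0.4]
grip_width: -0.0
grip_force: 0.0
```

```bash
python3 - <<'E'
from push import *
s=monitor.state();print(s["t"],s["tcp_pos"],s["qpos"].round(3),R.from_quat(s["orientation"]).as_matrix().round(3))
im=camera("top");T=get_calibration("top")
# panel top edge row by bamboo->counter transition near cols 300..350 (compare first picture)
im0=cv2.imread("pics/top0.png")
for c in(297,300,303): print(c,im0[205:242,c].sum(1).tolist(),"\n   ",im[205:242,c].sum(1).tolist())
for th in(.46,.4,.35,.3,.25): print(th,proj(T,[W([*p[:3],th],tr(0,62,170)),W([*p[:3],th],tr(8,62,170))]).round(1).tolist())
E
```

```text
25.1333 [549.46711272  34.88943542 143.65199503] [ 0.084  0.333  2.185 -0.591  0.138  2.266] [[ 0.87  -0.049  0.491]
 [-0.036 -0.999 -0.036]
 [ 0.492  0.013 -0.871]]
297 [242, 244, 244, 247, 244, 248, 246, 258, 281, 277, 268, 251, 240, 235, 236, 235, 237, 235, 232, 230, 236, 233, 235, 243, 277, 322, 339, 346, 362, 393, 405, 406, 404, 406, 406, 407, 404] 
    [245, 250, 262, 265, 267, 268, 263, 254, 232, 223, 220, 223, 264, 335, 362, 372, 399, 420, 426, 425, 425, 427, 426, 427, 427, 427, 425, 425, 425, 427, 427, 427, 427, 428, 427, 427, 427]
300 [338, 336, 336, 336, 338, 337, 331, 325, 320, 316, 301, 257, 238, 240, 238, 236, 240, 236, 238, 237, 236, 238, 237, 240, 272, 320, 330, 332, 359, 396, 406, 407, 404, 406, 407, 407, 405] 
    [366, 360, 367, 369, 369, 364, 342, 294, 242, 220, 222, 221, 253, 324, 358, 362, 380, 417, 427, 427, 425, 428, 429, 427, 427, 427, 425, 425, 426, 427, 428, 427, 425, 427, 428, 424, 427]
303 [317, 317, 314, 314, 313, 309, 276, 214, 191, 202, 228, 239, 240, 239, 240, 238, 236, 233, 233, 233, 232, 234, 231, 224, 249, 309, 323, 323, 343, 390, 405, 406, 405, 406, 405, 406, 404] 
    [347, 345, 344, 343, 343, 321, 255, 217, 219, 222, 220, 218, 250, 311, 350, 356, 377, 410, 424, 424, 427, 426, 426, 424, 426, 424, 427, 427, 427, 426, 425, 427, 427, 427, 426, 427, 427]
0.46 [[297.5, 231.4], [297.5, 227.7]]
0.4 [[297.6, 226.7], [297.6, 222.9]]
0.35 [[297.6, 222.7], [297.7, 218.9]]
0.3 [[297.7, 218.6], [297.8, 214.8]]
0.25 [[297.8, 214.6], [297.9, 210.7]]
```

The panel moved as expected: the tray is now at about 0.30 rad. I'll reduce the pitch, since joint 5 is near its limit, and push lower.

Emit:
servo_tool --pt "-0.5 0 0 0 -0.1 0" --pt "-0.5 0 0 0 -0.1 0" --pt "0 0 0 0 0 0" --pt "0 0 0 0 0 0" --pt "0 0 0 0 0 0" --pt "0 0 0 0 0 0" --pt "0 0 0 0 0 0" --pt "0 0 0 0 0 0"

```text
t: 25.85
tcp_pos: [542.0, 30.5, 139.0]
orientation: [0.982, -0.025, 0.186, 0.019]
wrist_force: [-1.0, 0.4, 0.7]
grip_width: 0.002
grip_force: 0.0
```

```bash
python3 - <<'E'
from push import *
s=monitor.state();Q=R.from_quat(s["orientation"]);print(s["t"],s["tcp_pos"],s["qpos"].round(3),Q.as_matrix().round(3))
o=Q.apply([11,0,0]);a=s["tcp_pos"]
for th,of in((.3,40),(.3,10),(.3,0),(.2,0),(.1,0),(.05,0),(0,0)):
    t=C(th,of)-o;print(th,of,t.round(1),(Q.inv().apply(t-a)/10).round(2));a=t
E
```

```text
25.85 [542.00498469  30.49332839 138.99627921] [ 0.075  0.339  2.117 -0.232  0.323  1.903] [[ 0.929 -0.056  0.365]
 [-0.043 -0.998 -0.046]
 [ 0.367  0.027 -0.93 ]]
0.3 40 [567.8  32.  132.9] [ 2.16 -0.31  1.5 ]
0.3 10 [596.4  30.8 141.8] [ 2.99 -0.02  0.23]
0.3 0 [605.9  30.4 144.7] [ 1.   -0.01  0.08]
0.2 0 [619.5  29.8 148.2] [ 1.39 -0.01  0.18]
0.1 0 [633.3  29.3 150.3] [ 1.36 -0.02  0.31]
0.05 0 [640.3  29.  150.8] [ 0.67 -0.01  0.21]
0 0 [647.3  28.7 151. ] [ 0.66 -0.01  0.24]
```

Emit:
servo_tool --pt "0.7 -0.1 0.5 0 0 0" --pt "0.7 -0.1 0.5 0 0 0" --pt "0.7 -0.1 0.5 0 0 0" --pt "1 0 0.08 0 0 0" --pt "1 0 0.08 0 0 0" --pt "0.8 0 0.06 0 0 0" --pt "0.3 0 0 0 0 0" --pt "0 0 0 0 0 0"

```text
t: 26.52
tcp_pos: [598.5, 30.5, 142.9]
orientation: [0.982, -0.025, 0.187, 0.018]
wrist_force: [-0.7, -0.3, -0.7]
grip_width: 0.002
grip_force: 0.0
```

Emit:
servo_tool --pt "0.2 0 0.02 0 0 0" --pt "0.2 0 0.02 0 0 0" --pt "0.2 0 0.02 0 0 0" --pt "0.2 0 0.02 0 0 0" --pt "0.2 0 0.02 0 0 0" --pt "0.2 0 0.02 0 0 0" --pt "0.2 0 0.03 0 0 0" --pt "0.2 0 0.03 0 0 0"

```text
t: 27.18
tcp_pos: [612.6, 29.7, 146.3]
orientation: [0.982, -0.025, 0.186, 0.018]
wrist_force: [-5.3, -0.0, 2.0]
grip_width: -0.0
grip_force: 1.8
```

Emit:
servo_tool --pt "0.2 0 0.04 0 0 0" --pt "0.2 0 0.04 0 0 0" --pt "0.2 0 0.04 0 0 0" --pt "0.2 0 0.04 0 0 0" --pt "0.2 0 0.04 0 0 0" --pt "0.2 0 0.05 0 0 0" --pt "0.2 0 0.05 0 0 0" --pt "0.2 0 0.05 0 0 0"

```text
t: 27.85
tcp_pos: [629.2, 28.9, 149.2]
orientation: [0.982, -0.025, 0.186, 0.018]
wrist_force: [-3.7, 1.3, 2.4]
grip_width: -0.001
grip_force: 1.6
```

Emit:
servo_tool --pt "0.14 0 0.04 0 0 0" --pt "0.14 0 0.04 0 0 0" --pt "0.14 0 0.04 0 0 0" --pt "0.14 0 0.04 0 0 0" --pt "0.12 0 0.04 0 0 0" --pt "0.12 0 0.04 0 0 0" --pt "0.1 0 0.04 0 0 0" --pt "0.1 0 0.04 0 0 0"

```text
t: 28.52
tcp_pos: [639.5, 28.3, 149.8]
orientation: [0.982, -0.025, 0.186, 0.018]
wrist_force: [-3.4, 0.4, 2.0]
grip_width: -0.002
grip_force: 1.5
```

Emit:
servo_tool --pt "0.08 0 0.03 0 0 0" --pt "0.08 0 0.03 0 0 0" --pt "0.08 0 0.03 0 0 0" --pt "0.06 0 0.03 0 0 0" --pt "0.06 0 0.02 0 0 0" --pt "0.06 0 0.02 0 0 0" --pt "0.05 0 0.02 0 0 0" --pt "0.05 0 0.02 0 0 0"

```text
t: 29.18
tcp_pos: [645.0, 28.0, 149.8]
orientation: [0.982, -0.025, 0.186, 0.018]
wrist_force: [-2.3, 1.0, 2.4]
grip_width: -0.0
grip_force: 1.5
```

Emit:
servo_tool --pt "0.05 0 0.02 0 0 0" --pt "0.05 0 0.02 0 0 0" --pt "0.05 0 0.02 0 0 0" --pt "0.05 0 0.02 0 0 0" --pt "0.04 0 0.02 0 0 0" --pt "0.04 0 0.02 0 0 0" --pt "0 0 0 0 0 0" --pt "0 0 0 0 0 0"

```text
t: 29.85
tcp_pos: [647.5, 27.9, 149.6]
orientation: [0.982, -0.025, 0.186, 0.018]
wrist_force: [-6.3, 2.1, 4.8]
grip_width: -0.002
grip_force: 2.7
```

Emit:
servo_tool --pt "0.04 0 0.02 0 0 0" --pt "0.04 0 0.02 0 0 0" --pt "0.04 0 0.01 0 0 0" --pt "0.04 0 0.01 0 0 0" --pt "0 0 0 0 0 0" --pt "0 0 0 0 0 0" --pt "0 0 0 0 0 0" --pt "0 0 0 0 0 0"

```text
t: 30.52
tcp_pos: [647.7, 27.8, 149.3]
orientation: [0.982, -0.025, 0.185, 0.019]
wrist_force: [-12.7, 2.5, 8.7]
grip_width: 0.004
grip_force: 6.3
```

The stop is reached where predicted. I'll press a little more, then back off straight.

Emit:
servo_tool --pt "0.05 0 0.01 0 0 0" --pt "0.05 0 0.01 0 0 0" --pt "0 0 0 0 0 0" --pt "0 0 0 0 0 0" --pt "0 0 0 0 0 0" --pt "0 0 0 0 0 0" --pt "0 0 0 0 0 0" --pt "0 0 0 0 0 0"

```text
t: 31.18
tcp_pos: [647.8, 27.8, 149.2]
orientation: [0.982, -0.025, 0.184, 0.019]
wrist_force: [-16.4, 2.1, 12.0]
grip_width: -0.001
grip_force: 8.4
```

Emit:
servo_tool --pt "-0.2 0 -0.08 0 0 0" --pt "-0.3 0 -0.12 0 0 0" --pt "-1 0 -0.4 0 0 0" --pt "-2 0 -0.8 0 0 0" --pt "-3 0 -1.2 0 0 0" --pt "-3 0 -1.2 0 0 0" --pt "-3 0 -1.2 0 0 0" --pt "-1 0 -0.4 0 0 0"

```text
t: 31.85
tcp_pos: [500.0, 35.7, 149.4]
orientation: [0.982, -0.025, 0.184, 0.019]
wrist_force: [0.1, -0.4, -1.1]
grip_width: -0.002
grip_force: 0.0
```

```bash
python3 - <<'E'
from push import *
s=monitor.state();print(s["t"],s["tcp_pos"],s["wrist_force"])
S=get_calibration("scene");T=get_calibration("top")
top=camera("top");a=nets.find_in("lid","top");c=nets.find_in("cup_a","top");z=nets.find_in("cezve","top")
print([d["xy"] for d in a],[d["xy"] for d in c],[d["xy"] for d in z])
sc=camera("scene");a=nets.find_in("lid","scene");c=nets.find_in("canister","scene")
print([(d["xy"],round(d["confidence"],2)) for d in a],[(d["xy"],d["confidence"]) for d in c],[d["xy"] for d in nets.find_in("cup_a","scene")],[d["xy"] for d in nets.find_in("cezve","scene")])
b=W([*p[:3],0],tr(41,0,6+103));print("lid pred top/scene",proj(T,b),proj(S,b))
for th in(0,.03,.06): print(th,proj(T,[W([*p[:3],th],tr(0,y,170)) for y in(62,-62)]).round(1).tolist())
for col in(300,352): print(top[185:215,col].sum(1).tolist())
cv2.imwrite("pics/end_top.png",top);cv2.imwrite("pics/end_scene.png",sc)
for n,i in(("top",top),("scene",sc)):
    d=cv2.absdiff(i,cv2.imread(f"pics/{n}0.png")).max(2)
    for q,uvs in (("cups/cezve",[(433,181),(240,182),(146,215)] if n=="top" else [(301,418),(445,255),(451,195)]),):
        print(n,[float(np.mean(d[v-12:v+12,u-12:u+12]).round(1)) for u,v in uvs])
E
```

```text
31.85 [500.01721823  35.6827683  149.40878198] [ 0.06499799 -0.35183186 -1.09057258]
[[457.7, 235.2], [463.9, 324.6], [328.2, 185.2]] [[431.9, 181.0], [240.7, 180.6]] [[145.1, 216.2]]
[([127.8, 348.9], 0.9), ([215.9, 404.8], 0.73), ([342.8, 273.1], 0.32)] [] [[448.9, 257.4], [300.3, 415.7], [343.3, 270.8]] [[451.5, 193.2]]
lid pred top/scene [[328.25928786 184.2947159 ]] [[373.32121302 281.85654667]]
0 [[298.4, 194.4], [357.8, 196.0]]
0.03 [[298.4, 196.8], [357.7, 198.4]]
0.06 [[298.3, 199.1], [357.7, 200.8]]
[304, 303, 305, 303, 301, 328, 371, 370, 371, 367, 340, 257, 199, 188, 185, 186, 189, 189, 186, 189, 191, 190, 191, 191, 189, 192, 190, 190, 193, 200]
[334, 334, 335, 334, 332, 331, 334, 330, 342, 359, 368, 372, 353, 253, 189, 187, 183, 181, 185, 184, 188, 182, 185, 185, 187, 185, 186, 183, 188, 186]
top [4.3, 4.1, 4.8]
scene [3.8, 4.8, 4.5]
```

```bash
python3 -c "
from bench import order
print(order.close_job())"
```

```text
the job is handed in; nothing more can be done
None
```

I handed the job in at about 32 s: the lid is home on the canister, the lidded canister stands upright in the tray, and the front is pushed gently shut. The last camera check put the lid and the shut panel where they should be, and the cups and cezve look unmoved.

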